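# Fit the sprung roller in the turntable fork and index it

### The job

Fit the orange sprung roller into the fork on the rotary table: brass spring pin towards the tall yellow cheek, pushed in against its spring so that the roller drops between the two cheeks, then let it spring back so both end pins sit fully home in the recesses. Then turn the handwheel with the red crank knob exactly two full turns anticlockwise (seen from above) and let go. Leave the other things on the bench where they are.

Things in the scene. Friction and masses are not known exactly. Their poses are not given: they have to be found in the camera images.
- roller_center (a point): Sprung roller, loose, lying on the bench: orange tube 36 mm diameter, 70 mm long, between two black hexagonal hubs (44 mm across flats, 10 mm long, end faces 45 mm from the centre). Steel pin at the -x end, fixed: 10 mm diameter, tip 54 mm from the centre. 0.2 to 0.42 kg. Point: its centre, on its axis, 22 mm above the bench at the start; x axis along the roller towards the brass pin.
- brass_tip (a point): Tip of the roller's brass spring pin, 10 mm diameter: sticks out 20 mm from its hub when free, so the tip is 65 mm from the roller's centre.
- plunger (a joint): How far the brass spring pin is pushed into the roller, in m: 0 = fully out, 0.016 = fully in. Spring about 2 N at 0, rising by 0.45 N per mm.
- fork_seat (a point): Place of the roller's centre once fitted: midway in the fork, on the rotary table's axis, 89 mm above the bench, 38 mm above the steel table top (190 mm diameter, fixed on the bench with its handwheel). x axis level, to the tall yellow cheek; z up. To be lowered, the roller must be pushed 6 to 11 mm to +x with its brass pin in the yellow groove; fitted, the spring holds it at x = -1 mm.
- groove_top (a point): Yellow cheek, 44 mm wide, 12 mm thick: top of its inner face, 58 mm along x from fork_seat and 54 mm above it. The inner face has a vertical groove 14 mm wide, 2 mm deep, open at the top, leading down to a recess for the brass pin: 14 mm wide, 14 mm high, 5 mm deep (floor 5 mm below fork_seat height, roof 9 mm above). Axes as fork_seat.
- grey_top (a point): Low grey cheek, 44 mm wide, 12 mm thick: top of its inner face, at x = -48 mm from fork_seat and 15 mm above it. Its inner face has a recess for the steel pin: 14 mm wide, 14 mm high, 7 mm deep, closed above (floor 5 mm below fork_seat height, roof 9 mm above). Axes as fork_seat.
- handwheel (a joint): Turn of the handwheel in rad, 0 at the start, growing anticlockwise seen from above; two full turns = 12.57. Geared 8 to 1: two turns turn the table a quarter turn anticlockwise. Stiff enough to stay where it is left (about 0.1 N m to turn).
- wheel_axis (a point): Point on the handwheel's vertical axis at the top of its hub, 86 mm above the bench. Wheel: dark steel disc 112 mm in diameter, its rim's top 82 mm above the bench. It stands beside the table, 180 mm from the table's axis.
- knob_center (a point): Centre of the red crank knob on the handwheel, 104 mm above the bench: upright round knob 16 mm in diameter and 40 mm high, 45 mm from the wheel's axis; it spins freely on its pin, so the hand need not turn with it.
- tape_c (a point): Bystander: yellow tape measure 66 x 36 x 62 mm, standing; point at its centre.
- offcut_c (a point): Bystander: white pipe offcut standing upright, 50 mm in diameter, 90 mm high; point at its centre.
- coupling_c (a point): Bystander: white pipe coupling standing upright, 48 mm in diameter, 44 mm high; point at its centre.
- elbow_c (a point): Bystander: white pipe elbow, 42 mm in diameter, 53 mm high, one arm reaching 38 mm along its x; point on its upright axis.
- wrench_c (a point): Bystander: steel wrench 190 mm long lying flat along its x; point at its middle.
- cutter_c (a point): Bystander: red pipe cutter with black handle, about 170 mm long along x and 70 mm wide, 22 mm high; point near its middle.
- driver_grip (a point): Bystander: screwdriver about 180 mm long lying on the bench; point on its handle.
Not all that is in view belongs to the job. What is shaped like the part that bears roller_center but pink is not meant.

How it is judged:
By the outcome, as a careful person would: the job done as asked, in the order asked, and still so for the second after the job is handed in, with the robot touching nothing.
It also fails if it takes over 72 s, if anything falls off the work surface, if the arm or the gripper's body presses on something with over 40 N, if the wrist force passes 120 N, or if a joint passes its speed limit or range.

### The arm

A 6-joint arm with a two-finger parallel gripper is mounted at the origin on the work surface. World frame = base frame: x ahead of the robot, y to its left, z up, the work surface at z = 0. Lengths are in m, angles in rad, forces in N, time in s.
With the tool pointing down it reaches from about 0.35 to 0.975 m from the base axis. Payload 4.9 kg.
Tool frame: the origin (TCP) lies midway between the tips of the shut fingers; the grasp point (between the pads) lies 19 mm behind it; z points along the fingers, y is the direction in which the jaws open and shut (so a half turn about z gives the same grasp; the last joint's range is limited). The gripper opens to 85 mm and grips with 20 to 120 N. Pads are 22 mm wide; open, the fingers measure 114 mm over their backs; the gripper's body (76 mm by 85 mm) begins 54 mm behind the grasp point. The pads swing forward as they close: fully open they stand 13 mm farther back than shut.
Start: joints at [-0.119, 0.053, 1.613, -0, 1.476, -0.119], TCP at [0.625, 0, 0.231] pointing down, gripper open.
Joint ranges: [-3.01, 3.01], [-1.01, 2.22], [0.06, 2.58], [-1.02, 4.17], [0.09, 2.62], [-3.14, 3.14]. Speed limits (rad/s): [2.57, 2.57, 3.14, 3.14, 3.14, 3.14].

### API

Orientations are given as a unit quaternion [w, x, y, z].
In Python, from plant import manip, cams gives the robot as it stands.
- The arm moves only by the tool jog_arm, never from a script. Its argument "targets" is a list of rows, each a list of 4 numbers: the shift along the tool's x, y, z in m, then the turn about the tool's z in degrees. A call has 1 to 5 rows; each row is the pose to reach, as a shift and turn from the pose commanded when the call began, along the tool's axes at that moment; what a row does not reach only later rows make up. A row lasts 1/12 s, in which the tool goes at most 41.7 mm and 7.16 degrees, less where a joint would pass 70% of its speed; a pose out of reach is approached as far as the arm can. A call with a gripper value outside its range is refused whole. "fingers" is the opening, from 0 (shut) to 1 (fully open), set as the call begins (left out, the last holds). The fingers move at their own pace and stop on an object; the grip force is fixed at half the most. Time passes only in rows, so rows that repeat a pose let the fingers close. It gives the time, the measured TCP pose, the force and the opening at its end, in the units of the state.
- manip.state(): the state, without advancing time (a new reading comes with each control period).
- cams.grab_frame(name): name is "scene" or "side" or "wrist"; returns the picture (480x640x3 uint8, red, green, blue); there is no depth.
- cams.get_calibration(name): a dict with "camera_matrix" (3x3 intrinsics, pixels), "distortion" ([k1, k2, p1, p2, k3] as OpenCV has them; the pictures are not rectified), "cam_to_world" (4x4, takes a point from camera to world coordinates). Camera axes: x right, y up, looking along -z (the intrinsics and any distortion apply to the point x, -y, -z); pixel columns grow to the right and rows downward; lengths in m; the calibration is good to about 2 mm. A picture is of the moment at which its call begins: read the wrist's pose just before it. get_calibration takes no time and is no camera call; for the wrist camera it gives the pose at the moment of the call.
- manip.job_done(): hands the job in, once; it reports no verdict.
The state is a dict: "time": time; "joint_pos": joint angles; "joint_vel": joint speeds; "joint_efforts": joint torques, N m; "tool_pos": TCP position; "tool_rot": TCP orientation; "contact_force": force on the tool from outside, world axes, zero at the start; "ft_torque": the same for the moment, N m; "gripper_width": opening from 0.0 (shut) to 1.0 (fully open).
Only numpy, scipy, OpenCV 4.12 (cv2) and the standard library are available. Lean on these libraries where they do the work, as an engineer would, in place of code of your own. Each camera call takes 0.05 s, during which the arm holds its last target. There are 200 camera calls.

## Working session

There is one attempt and no reset: what is moved stays moved. The work goes in short steps, Python scripts to look and compute and a tool call to move; the robot and the scene stay as the last step left them, time stands still between calls to the robot, and variables do not carry over. Pictures are saved under pics/ and viewed, about 8 in all and at most 12, crops included, and the job is handed in when it is done.

Besides the shell and the picture viewer there is one more tool, called after "Call:" as name(argument=value, ...), one argument or row to a line, values as JSON. jog_arm: Moves the arm, as the interface text tells. Its arguments: {"type":"object","properties":{"targets":{"type":"array"},"fingers":{"type":"number"}},"required":["targets"]}

```bash
mkdir -p pics
cat > h.py <<'E'
import numpy as np, cv2
from plant import manip, cams
def grab(n,f):
    im=cams.grab_frame(n); c=cams.get_calibration(n); cv2.imwrite(f'pics/{f}.png',im[:,:,::-1]); np.savez(f'pics/{f}.npz',K=c['camera_matrix'],D=c['distortion'],T=c['cam_to_world']); return im
def ray(f,uv):
    c=np.load(f'pics/{f}.npz'); p=cv2.undistortPoints(np.array(uv,float).reshape(-1,1,2),c['K'],np.array(c['D'],float)).reshape(-1,2)
    d=np.c_[p[:,0],-p[:,1],-np.ones(len(p))]@c['T'][:3,:3].T
    return c['T'][:3,3],d
def onz(f,uv,z):
    o,d=ray(f,uv); z=np.broadcast_to(z,len(d)); return o+d*((z-o[2])/d[:,2])[:,None]
def tri(f1,uv1,f2,uv2):
    o1,d1=ray(f1,[uv1]);o2,d2=ray(f2,[uv2]); A=np.c_[d1[0],-d2[0]]; s=np.linalg.lstsq(A,o2-o1,rcond=None)[0]
    a=o1+s[0]*d1[0];b=o2+s[1]*d2[0]; return (a+b)/2,np.linalg.norm(a-b)
def proj(f,P):
    c=np.load(f'pics/{f}.npz'); T=np.linalg.inv(c['T']); p=np.atleast_2d(P)@T[:3,:3].T+T[:3,3]
    return cv2.projectPoints(p*[1,-1,-1],np.zeros(3),np.zeros(3),c['K'],np.array(c['D'],float))[0].reshape(-1,2)
E
python3 - <<'E'
from h import *
for n in('scene','side','wrist'): grab(n,n+'0'); print(n,np.round(np.load(f'pics/{n}0.npz')['T'],3).tolist())
print(manip.state())
E
```

```text
scene [[0.251, -0.817, 0.519, 1.072], [0.968, 0.219, -0.125, -0.202], [-0.012, 0.534, 0.845, 1.076], [0.0, 0.0, 0.0, 1.0]]
side [[0.715, 0.414, -0.564, -0.471], [-0.699, 0.404, -0.59, -1.047], [-0.016, 0.816, 0.578, 1.108], [0.0, 0.0, 0.0, 1.0]]
wrist [[1.0, -0.001, 0.002, 0.624], [0.0, 0.959, 0.284, 0.072], [-0.002, -0.284, 0.959, 0.372], [0.0, 0.0, 0.0, 1.0]]
{'time': 0.15, 'joint_pos': array([-1.19008143e-01,  5.32639659e-02,  1.61396328e+00, -2.60971439e-05,
        1.47599926e+00, -1.19035727e-01]), 'joint_vel': array([-0.00066534, -0.00076851, -0.00188606, -0.00153117,  0.00129097,
        0.00024606]), 'joint_efforts': array([ 5.10442842e-04, -3.94241810e+01, -3.70721948e+01, -1.15854355e-04,
        4.61802789e-03,  5.00508997e-05]), 'tool_pos': array([6.24519401e-01, 4.54803752e-05, 2.30318156e-01]), 'tool_rot': array([-6.34129270e-04,  7.07095912e-01,  7.07117179e-01, -5.15185977e-04]), 'contact_force': array([ 0.47607944,  0.17026379, -0.52382655]), 'ft_torque': array([ 0.00518605, -0.04647374, -0.00689551]), 'gripper_width': 1.000320651169634}
```

View pics/scene0.png

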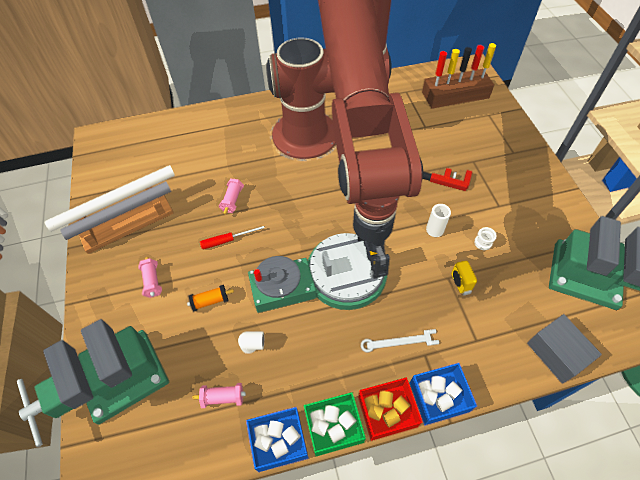

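View pics/side0.png

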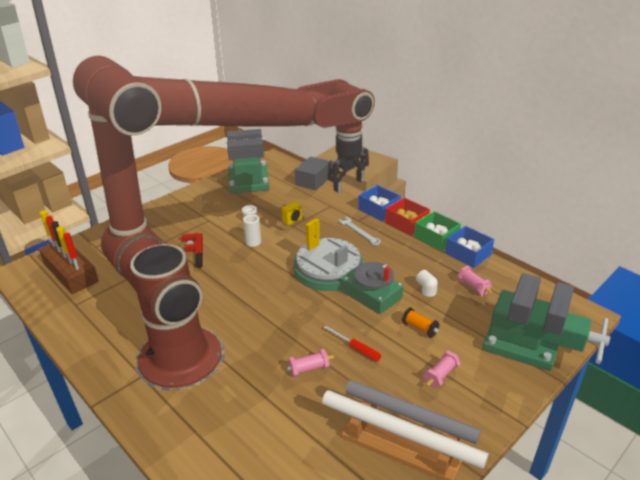

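Scene: the orange roller is at about (208,298), with pink decoys at (231,195), (149,276) and (222,396). Table at (347,268), wheel at (280,275), red knob at (257,275). Side: roller (421,322), pink ones (310,362), (442,368), (474,280); yellow cheek (313,235), grey cheek (341,255), knob (387,272). The only orange one is the target, so I'll check it in a close crop and measure it.

```bash
cat > m.py <<'E'
from h import *
def mask(f,lo,hi,roi):
    im=cv2.imread(f'pics/{f}.png'); h=cv2.cvtColor(im,cv2.COLOR_BGR2HSV); m=cv2.inRange(h,np.array(lo),np.array(hi)); z=np.zeros_like(m); x0,y0,x1,y1=roi; z[y0:y1,x0:x1]=m[y0:y1,x0:x1]
    n,l,s,c=cv2.connectedComponentsWithStats(z); i=1+np.argmax(s[1:,4]); return (l==i),c[i],s[i]
E
python3 - <<'E'
from m import *
C={}
for f,r in(('scene0',(180,270,240,325)),('side0',(395,300,450,345))):
    m,c,s=mask(f,(8,180,120),(20,255,255),r); print('roller',f,c,s); C[f]=c
print(tri('scene0',C['scene0'],'side0',C['side0']), onz('scene0',[C['scene0']],.03),onz('side0',[C['side0']],.03))
for f,r in(('scene0',(240,255,275,300)),('side0',(370,255,400,290))):
    m,c,s=mask(f,(0,170,90),(6,255,255),r); print('knob',f,c,s); C[f]=c
print(tri('scene0',C['scene0'],'side0',C['side0']))
m,c,s=mask('side0',(20,150,90),(32,255,255),(295,210,330,260)); print('yellow',c,s)
ims=[]
for f,r in(('scene0',(180,270,240,325)),('side0',(395,295,450,345)),('side0',(280,205,410,315)),('scene0',(240,220,400,315))):
    im=cv2.imread(f'pics/{f}.png')[r[1]:r[3],r[0]:r[2]]; ims.append(cv2.resize(im,(400,300),interpolation=cv2.INTER_CUBIC))
cv2.imwrite('pics/crop1.png',np.vstack([np.hstack(ims[:2]),np.hstack(ims[2:])]))
E
```

```text
roller scene0 [207.16381418 297.89731051] [193 288  30  21 409]
roller side0 [418.15028902 320.71676301] [406 310  27  23 346]
(array([ 0.51491078, -0.37039332,  0.02388098]), np.float64(0.0056049023879568465)) [[ 0.51965079 -0.37178738  0.03      ]] [[ 0.5082927  -0.37159413  0.03      ]]
knob scene0 [257.49275362 274.75362319] [254 269   8  13  69]
knob side0 [386.32692308 273.59615385] [384 267   5  14  52]
(array([ 0.52911244, -0.23584162,  0.10339204]), np.float64(0.0028154293190741594))
yellow [312.49604222 232.94722955] [305 218  15  32 379]
```

View pics/crop1.png

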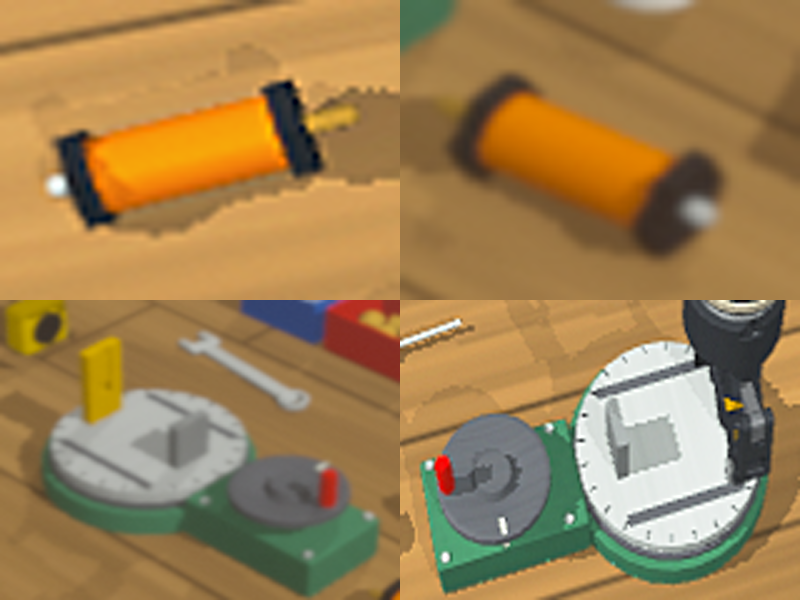

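The target is confirmed: orange roller, brass pin at the right end in the scene view (about (233,291)) and steel pin at the left (about (188,304)). The yellow cheek is on the +y side of the fork. Next: rough axes.

Run:
```python
from m import *
t=onz('scene0',[(188.3,303.9),(233.3,291.1)],.022); print('tips',t, 'len',np.linalg.norm(t[1]-t[0]),'ang',np.degrees(np.arctan2(*(t[1]-t[0])[[1,0]])))
# side crop2: steel ~ (700-400,210) brass (450-400,105)
t=onz('side0',[(395+300*55/400,295+210*50/300),(395+50*55/400,295+105*50/300)],.022); print(t)
# yellow cheek base/top in side crop3 (scale 130/400,110/300)
g=lambda x,y:(280+x*130/400,205+(y-300)*110/300)
print('yel top corners',onz('side0',[g(82,350),g(120,338)],.143),'base',onz('side0',[g(85,423),g(122,410)],.051))
print('grey top',onz('side0',[g(168,435),g(208,413)],.104))
# table rim from side: left/right/top/bottom extremes
s=lambda x,y:(240+(x-400)*160/400,220+(y-300)*95/300)
e=onz('side0',[g(x,y) for x,y in((46,455),(252,448),(140,392),(80,492),(230,410))],.051)
e2=onz('scene0',[s(x,y) for x,y in((576,480),(600,390),(660,343),(620,530),(690,548),(750,505))],.051)
for q in(e,e2):
    A=np.c_[2*q[:,:2],np.ones(len(q))]; r=np.linalg.lstsq(A,(q[:,:2]**2).sum(1),rcond=None)[0]; print('table',r[:2],np.sqrt(r[2]+r[0]**2+r[1]**2))
w=onz('scene0',[s(x,y) for x,y in((440,480),(495,415),(551,480),(495,543))],.082); A=np.c_[2*w[:,:2],np.ones(4)]; r=np.linalg.lstsq(A,(w[:,:2]**2).sum(1),rcond=None)[0]; print('wheel',r[:2],np.sqrt(r[2]+r[0]**2+r[1]**2))
c=np.load('pics/wrist0.npz');print(c['K'],c['D'])
```

```text
tips [[ 0.51994001 -0.42161735  0.022     ]
 [ 0.51338049 -0.30569455  0.022     ]] len 0.11610823681636576 ang 93.2386457590481
[[ 0.52057038 -0.42319708  0.022     ]
 [ 0.51047659 -0.31432206  0.022     ]]
yel top corners [[0.50763213 0.05636807 0.143     ]
 [0.54967871 0.04746936 0.143     ]] base [[0.50225392 0.05092294 0.051     ]
 [0.54507045 0.04282122 0.051     ]]
grey top [[ 0.49259994 -0.07484856  0.104     ]
 [ 0.54695866 -0.07386263  0.104     ]]
table [ 0.51739538 -0.02304243] 0.10174535325526841
table [ 0.53228108 -0.00820017] 0.09471298840578095
wheel [ 0.53308293 -0.18695096] 0.055110942354919604
[[347.34394162   0.         315.48150095]
 [  0.         347.34394162 239.19186753]
 [  0.           0.           1.        ]] [-0.03422675  0.          0.          0.          0.        ]
```

View pics/wrist0.png

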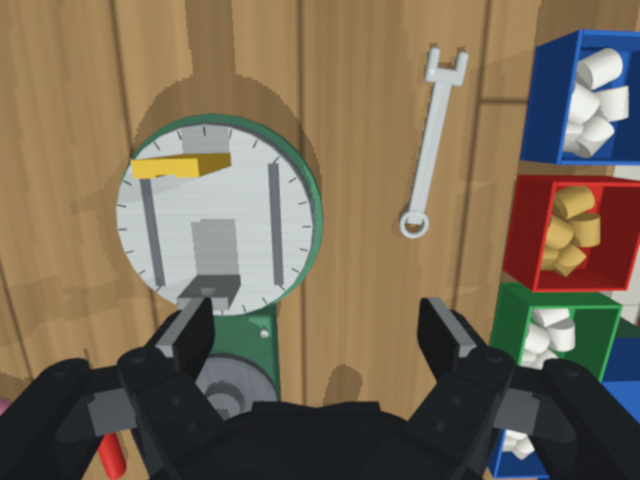

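Wrist view: table disc around (215,215), yellow cheek top at (133–200,160–178), grey cheek at (178–240,275–305), dark slots parallel to the fork x at x≈155 and x≈277. I'll fit these.

```bash
cat > fork.py <<'E'
from m import *
def fork(f,roi):
    im=cv2.imread(f'pics/{f}.png'); h=cv2.cvtColor(im,cv2.COLOR_BGR2HSV)
    m,c,s=mask(f,(0,0,150),(180,40,255),roi); cs=cv2.findContours(m.astype(np.uint8),cv2.RETR_EXTERNAL,cv2.CHAIN_APPROX_NONE)[0]
    hu=cv2.convexHull(max(cs,key=len))[:,0].astype(float); q=onz(f,hu,.051)[:,:2]
    for _ in range(4):
        A=np.c_[2*q,np.ones(len(q))]; r=np.linalg.lstsq(A,(q**2).sum(1),rcond=None)[0]; R=np.sqrt(r[2]+r[0]**2+r[1]**2); e=abs(np.hypot(*(q-r[:2]).T)-R); q=q[e<max(.002,np.median(e)*1.5)]
    print('disc',r[:2],R,len(q)); return r[:2]
def poly(f,lo,hi,roi,z,n=4):
    m,c,s=mask(f,lo,hi,roi); k=cv2.findContours(m.astype(np.uint8),cv2.RETR_EXTERNAL,cv2.CHAIN_APPROX_NONE)[0]; k=max(k,key=len)
    b=cv2.boxPoints(cv2.minAreaRect(k)); print('box px',b.round(1).tolist(),s); w=onz(f,b,z)[:,:2]; 
    for i in range(4): d=w[(i+1)%4]-w[i]; print('  edge',w[i].round(4),np.linalg.norm(d).round(4),np.degrees(np.arctan2(d[1],d[0])).round(1))
    print('  centre',w.mean(0))
E
python3 - <<'E'
from fork import *
fork('wrist0',(105,110,325,320))
im=cv2.imread('pics/wrist0.png');h=cv2.cvtColor(im,cv2.COLOR_BGR2HSV)
for p in((165,168),(215,160),(150,230),(276,220),(200,280),(235,285),(215,240),(150,172),(190,300)): print(p,h[p[1],p[0]])
poly('wrist0',(20,200,215),(32,255,255),(125,150,240,185),.143)
poly('wrist0',(0,0,60),(180,80,130),(140,175,168,290),.051)
poly('wrist0',(0,0,60),(180,80,130),(265,155,287,288),.051)
E
```

```text
disc [ 0.52670379 -0.01121231] 0.09378324268244265 47
(165, 168) [ 24 173 223]
(215, 160) [ 22 187 132]
(150, 230) [105  22 116]
(276, 220) [104  24 119]
(200, 280) [96 15 86]
(235, 285) [96 15 87]
(215, 240) [ 85  10 160]
(150, 172) [ 24 173 225]
(190, 300) [ 90  10 123]Traceback (most recent call last):
  File "<stdin>", line 5, in <module>
  File "fork.py", line 10, in poly
    m,c,s=mask(f,lo,hi,roi); k=cv2.findContours(m.astype(np.uint8),cv2.RETR_EXTERNAL,cv2.CHAIN_APPROX_NONE)[0]; k=max(k,key=len)
          ~~~~^^^^^^^^^^^^^
  File "m.py", line 4, in mask
    n,l,s,c=cv2.connectedComponentsWithStats(z); i=1+np.argmax(s[1:,4]); return (l==i),c[i],s[i]
                                                     ~~~~~~~~~^^^^^^^^^
    return _wrapfunc(a, 'argmax', axis=axis, out=out, **kwds)
    return bound(*args, **kwds)
ValueError: attempt to get argmax of an empty sequence
```

Run:
```python
import cv2
im=cv2.imread('pics/wrist0.png')[140:310,110:260]; cv2.imwrite('pics/c2.png',cv2.resize(im,None,fx=3.5,fy=3.5,interpolation=cv2.INTER_CUBIC))
```

```text
(no output)
```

View pics/c2.png

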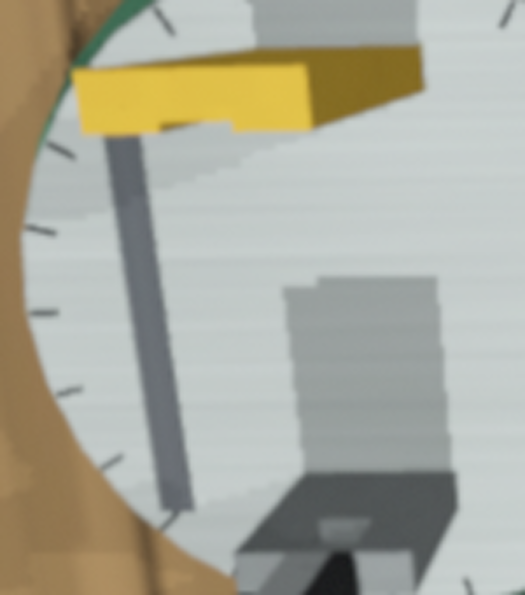

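The crop shows the yellow cheek's top face with its groove notch centred at crop (198,130), i.e. pixel (166.6,177), and the grey cheek's recess facing it.

Run:
```python
from fork import *
poly('wrist0',(20,150,190),(32,255,255),(125,150,240,185),.143)
for r in((140,180,168,290),(265,155,287,288)):
    poly('wrist0',(95,15,90),(120,80,130),r,.051)
g=lambda x,y:(110+x/3.5,140+y/3.5)
t=onz('wrist0',[g(85,135),g(313,128),g(198,131),g(75,70),g(305,65)],.143)[:,:2];print(t); d=t[1]-t[0]; print(np.linalg.norm(d),np.degrees(np.arctan2(d[1],d[0])))
a=np.degrees(np.arctan2(d[1],d[0]))+90
x=np.array([np.cos(np.radians(a)),np.sin(np.radians(a))]); print('axis deg',a,'seat from groove',t[2]-.058*x,(t[0]+t[1])/2-.058*x)
# grey recess top edge on inner face at ground level
print('grey top outer edge', onz('wrist0',[g(235,551),g(415,551)],.104)[:,:2])
```

```text
box px [[130.89999389648438, 159.6999969482422], [197.6999969482422, 158.10000610351562], [198.10000610351562, 175.8000030517578], [131.39999389648438, 177.39999389648438]] [ 131  159   68   19 1091]
  edge [0.5039 0.0582] 0.044 1.0
  edge [0.5479 0.0589] 0.0114 -93.8
  edge [0.5471 0.0476] 0.0446 -178.9
  edge [0.5025 0.0467] 0.0115 83.3
  centre [0.52534893 0.05285324]
box px [[139.8000030517578, 180.8000030517578], [149.10000610351562, 179.39999389648438], [165.39999389648438, 285.20001220703125], [156.10000610351562, 286.6000061035156]] [140 180  25 107 921]
  edge [0.461  0.0334] 0.009 8.1
  edge [0.47   0.0347] 0.1062 -88.8
  edge [ 0.4722 -0.0714] 0.0099 -170.5
  edge [ 0.4624 -0.0731] 0.1065 90.8
  centre [ 0.46640288 -0.01910449]
box px [[268.20001220703125, 163.3000030517578], [277.1000061035156, 162.8000030517578], [283.6000061035156, 284.79998779296875], [274.6000061035156, 285.29998779296875]] [ 269  163   14  123 1011]
  edge [0.581  0.0489] 0.0081 2.9
  edge [0.5891 0.0493] 0.1199 -88.7
  edge [ 0.5918 -0.0706] 0.009 -176.6
  edge [ 0.5828 -0.0711] 0.12 90.9
  centre [ 0.58616915 -0.01090262]
[[0.50437792 0.04596768]
 [0.54793179 0.04706592]
 [0.52608618 0.04659975]
 [0.50418459 0.05798856]
 [0.54748347 0.05861561]]
0.043567715692882286 1.4444462222848027
axis deg 91.4444462222848 seat from groove [ 0.52754822 -0.01138182] [ 0.5276169  -0.01146477]
grey top outer edge [[ 0.50605951 -0.05903477]
 [ 0.55015925 -0.05879685]]
```

Seat ≈ (0.5275,-0.0113), fork axis ≈ 91.2°. The cheek, the disc and the slots agree on this. Now over to the roller at (0.516,-0.37).

Call:
jog_arm(
  targets=[
    [-0.375,-0.108,0.03,0],
    [-0.375,-0.108,0.03,0],
    [-0.375,-0.108,0.03,0],
    [-0.375,-0.108,0.03,0],
    [-0.375,-0.108,0.03,0],
  ],
)

```text
time: 0.57
tool_pos: [0.5665, -0.201, 0.2149]
tool_rot: [-0.0, 0.707, 0.707, -0.0]
contact_force: [0.8, -0.4, 0.1]
gripper_width: 0.998
```

Run:
```python
from h import *
print(manip.state()['tool_pos'])
```

```text
[ 0.56652384 -0.20103721  0.21485811]
```

Call:
jog_arm(
  targets=[
    [-0.172,-0.0505,0.015,0],
    [-0.172,-0.0505,0.015,0],
    [-0.172,-0.0505,0.015,0],
    [-0.172,-0.0505,0.015,0],
    [-0.172,-0.0505,0.015,0],
  ],
)

```text
time: 0.98
tool_pos: [0.5145, -0.3761, 0.1992]
tool_rot: [-0.0, 0.709, 0.705, -0.001]
contact_force: [-0.3, 0.0, -0.7]
gripper_width: 1.0
```

Run:
```python
from fork import *
print(manip.state()['tool_pos'],manip.state()['tool_rot'])
im=grab('wrist','w1')
poly('w1',(6,150,60),(20,255,255),(180,100,460,330),.03)
m,c,s=mask('w1',(6,150,60),(20,255,255),(180,100,460,330))
```

```text
[ 0.51448164 -0.37611525  0.19921547] [-3.24657762e-04  7.08722968e-01  7.05486109e-01 -9.99343782e-04]
box px [[294.20001220703125, 178.39999389648438], [333.1000061035156, 174.89999389648438], [340.20001220703125, 253.6999969482422], [301.3999938964844, 257.20001220703125]] [ 295  175   45   82 2986]
  edge [ 0.4951 -0.34  ] 0.0346 4.9
  edge [ 0.5295 -0.337 ] 0.074 -84.2
  edge [ 0.537  -0.4106] 0.0369 -174.8
  edge [ 0.5002 -0.414 ] 0.0742 94.0
  centre [ 0.51544643 -0.37540592]
```

View pics/w1.png

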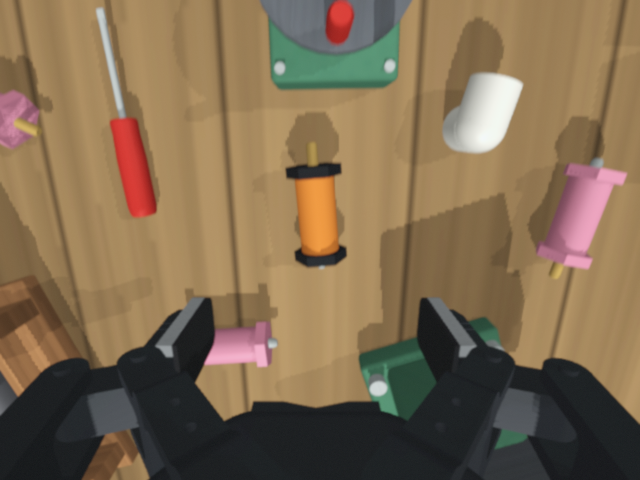

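Wrist view: brass tip (312,144), steel tip (321,267), tube centred (317,216). Nothing is within finger reach of it.

Run:
```python
from fork import *
poly('w1',(6,150,60),(20,255,255),(180,100,460,330),.024)
t=onz('w1',[(312,143),(321,268)],.022)[:,:2]; d=t[0]-t[1]; L=np.linalg.norm(d); u=d/L; print(t,L,np.degrees(np.arctan2(d[1],d[0])),'centre',t[0]-.065*u,t[1]+.054*u)
m,c,s=mask('w1',(0,0,0),(180,255,60),(280,160,350,182)); print(c,s)
c2=onz('w1',[(c[0],s[1])],.03)  # far edge of brass hub
m,cb,s=mask('w1',(0,0,0),(180,255,60),(280,244,352,268)); print(cb,s)
h=onz('w1',[c,cb],.036)[:,:2];print('hubs',h,np.linalg.norm(h[0]-h[1]),h.mean(0),np.degrees(np.arctan2(*(h[0]-h[1])[::-1])))
k=mask('w1',(0,170,90),(6,255,255),(320,0,360,50));print('knob px',k[1],k[2])
```

```text
box px [[294.20001220703125, 178.39999389648438], [333.1000061035156, 174.89999389648438], [340.20001220703125, 253.6999969482422], [301.3999938964844, 257.20001220703125]] [ 295  175   45   82 2986]
  edge [ 0.4947 -0.3406] 0.0352 4.9
  edge [ 0.5298 -0.3377] 0.0754 -84.2
  edge [ 0.5374 -0.4127] 0.0376 -174.8
  edge [ 0.4999 -0.4161] 0.0757 94.0
  centre [ 0.51545803 -0.37678402]
[[ 0.51099644 -0.30976805]
 [ 0.51888682 -0.42810484]] 0.11859954839313791 93.81468413528269 centre [ 0.51532086 -0.37462404] [ 0.51529422 -0.37422448]
[313.04745167 170.48857645] [287 164  53  14 569]
[320.61471861 257.7965368 ] [296 246  50  20 462]
hubs [[ 0.51189226 -0.3325231 ]
 [ 0.5183563  -0.41251274]] 0.08025040268129785 [ 0.51512428 -0.37251792] 94.62008603348903
knob px [338.73974209  21.47245018] [327   1  26  42 853]
```

Call:
jog_arm(
  targets=[
    [0.002,0.001,0.04,-4.2],
    [0.002,0.001,0.08,-4.2],
    [0.002,0.001,0.12,-4.2],
    [0.002,0.001,0.155,-4.2],
    [0.002,0.001,0.175,-4.2],
  ],
)

```text
time: 1.45
tool_pos: [0.5158, -0.3663, 0.0199]
tool_rot: [-0.004, 0.68, 0.733, 0.0]
contact_force: [-0.4, 0.4, -0.9]
gripper_width: 0.998
```

Run:
```python
from h import *
s=manip.state();print(s['tool_pos'],s['tool_rot'])
```

```text
[ 0.51581562 -0.36626831  0.0198829 ] [-3.85231637e-03  6.80461507e-01  7.32773683e-01  1.62486632e-04]
```

Call:
jog_arm(
  targets=[
    [-0.006,0,0.008,0],
    [-0.006,0,0.016,0],
    [-0.006,0,0.016,0],
    [-0.006,0,0.016,0],
  ],
)

```text
time: 1.78
tool_pos: [0.5195, -0.3763, 0.0109]
tool_rot: [0.001, 0.681, 0.733, 0.0]
contact_force: [-0.4, -0.1, -0.5]
gripper_width: 1.0
```

Call:
jog_arm(
  targets=[
    [0,0,0,0],
    [0,0,0,0],
    [0,0,0,0],
  ],
)

```text
time: 2.03
tool_pos: [0.5193, -0.3763, 0.011]
tool_rot: [0.001, 0.681, 0.733, 0.0]
contact_force: [-0.1, -0.7, -1.4]
gripper_width: 1.0
```

```bash
sed -i 's/im=cams.grab_frame(n); c=cams.get_calibration(n);/c=cams.get_calibration(n); im=cams.grab_frame(n);/' h.py
python3 - <<'E'
from fork import *
print(manip.state()['tool_pos'])
im=grab('wrist','w2')
poly('w2',(6,150,60),(20,255,255),(180,60,460,400),.024)
E
```

```text
[ 0.51928627 -0.37627773  0.01103837]
box px [[260.70001220703125, 238.0], [352.0, 235.0], [357.3999938964844, 398.29998779296875], [266.20001220703125, 401.29998779296875]] [  261   235    92   165 13560]
  edge [ 0.4953 -0.3434] 0.0351 6.2
  edge [ 0.5302 -0.3396] 0.0765 -82.1
  edge [ 0.5407 -0.4155] 0.0412 -173.5
  edge [ 0.4998 -0.4201] 0.0769 93.3
  centre [ 0.51650755 -0.37965746]
```

View pics/w2.png

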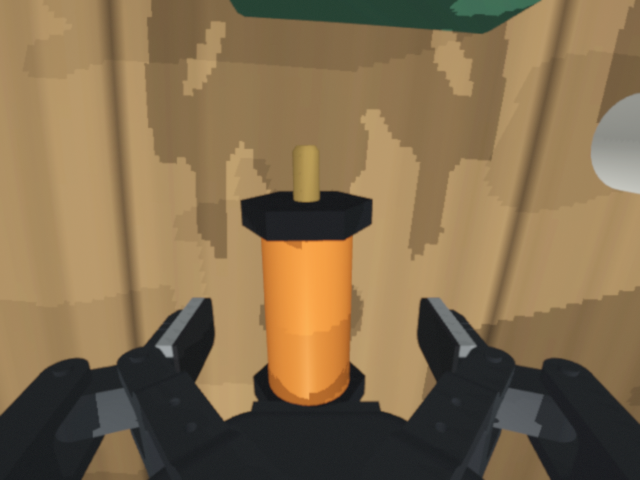

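Run:
```python
from fork import *
print('tip',onz('w2',[(306,147)],.025)[0]); h=onz('w2',[(270,193),(344,192),(271,214),(347,213)],.044); print(h)
u=np.array([np.cos(np.radians(94)),np.sin(np.radians(94))])
print('c from tip',onz('w2',[(306,147)],.025)[0][:2]-.065*u,'from hub outer',h[:2,:2].mean(0)-.045*u,'inner',h[2:,:2].mean(0)-.035*u)
# axis direction from tip to tube at far end
m,_,_=mask('w2',(6,150,60),(20,255,255),(180,60,460,400))
r=[(np.flatnonzero(m[v]).mean(),v) for v in(245,300,355)]; p=onz('w2',r,.03)[:,:2]; print(p,np.degrees(np.arctan2(*(p[0]-p[2])[::-1])))
```

```text
tip [ 0.51048685 -0.30825233  0.025     ]
[[ 0.50060892 -0.32239841  0.044     ]
 [ 0.52366523 -0.32039323  0.044     ]
 [ 0.50117588 -0.32908836  0.044     ]
 [ 0.52526322 -0.32699587  0.044     ]]
c from tip [ 0.51502102 -0.37309399] from hub outer [ 0.51527612 -0.3662862 ] inner [ 0.51566103 -0.36295686]
[[ 0.51309636 -0.34302915]
 [ 0.51495959 -0.36531281]
 [ 0.51682045 -0.39010125]] 94.52351119573821
```

Call:
jog_arm(
  targets=[
    [0.0035,-0.004,0.008,0],
    [0.0035,-0.004,0.008,0],
  ],
)

```text
time: 2.25
tool_pos: [0.5129, -0.3712, -0.0001]
tool_rot: [-0.001, 0.681, 0.733, -0.0]
contact_force: [-1.1, 0.1, -1.2]
gripper_width: 0.998
```

Call:
jog_arm(
  targets=[
    [0,0,0,0],
    [0,0,0,0],
    [0,0,0,0],
    [0,0,0,0],
    [0,0,0,0],
  ],
  fingers=0.0,
)

```text
time: 2.67
tool_pos: [0.5147, -0.3727, 0.0019]
tool_rot: [0.001, 0.681, 0.733, 0.0]
contact_force: [0.6, 0.4, 1.5]
gripper_width: 0.402
```

Call:
jog_arm(
  targets=[
    [0,0,0,0],
    [0,0,0,0],
    [0,0,0,0],
    [0,0,0,0],
    [0,0,0,0],
  ],
)

```text
time: 3.08
tool_pos: [0.5147, -0.3727, 0.0019]
tool_rot: [0.001, 0.681, 0.733, 0.0]
contact_force: [1.3, -0.4, 4.0]
gripper_width: 0.406
```

Gripped (opening 34.5 mm). Lift, carry, and turn to line up with the fork.

Call:
jog_arm(
  targets=[
    [0,0,-0.04,0],
    [0,0,-0.08,0],
    [0,0,-0.12,0],
    [0.02,0.002,-0.155,1],
    [0.05,0.005,-0.18,2.9],
  ],
)

```text
time: 3.5
tool_pos: [0.5153, -0.3239, 0.184]
tool_rot: [0.001, 0.701, 0.714, -0.0]
contact_force: [1.5, -0.0, -3.6]
gripper_width: 0.403
```

Call:
jog_arm(
  targets=[
    [0,0,0,0],
    [0,0,0,0],
    [0,0,0,0],
  ],
)

```text
time: 3.75
tool_pos: [0.5143, -0.3214, 0.179]
tool_rot: [-0.002, 0.699, 0.715, -0.0]
contact_force: [-0.3, -0.5, -4.2]
gripper_width: 0.404
```

Call:
jog_arm(
  targets=[
    [0.04,0.003,0,0],
    [0.08,0.006,0,0],
    [0.12,0.009,0,0],
    [0.16,0.012,0,0],
    [0.195,0.014,0,0],
  ],
)

```text
time: 4.17
tool_pos: [0.5233, -0.125, 0.1778]
tool_rot: [-0.003, 0.699, 0.715, -0.001]
contact_force: [1.3, 0.9, -3.5]
gripper_width: 0.405
```

Call:
jog_arm(
  targets=[
    [0.04,0.003,0,0],
    [0.075,0.005,0,0],
    [0.0985,0.006,0,0],
    [0.0985,0.006,0,0],
    [0.0985,0.006,0,0],
  ],
)

```text
time: 4.58
tool_pos: [0.5275, -0.0277, 0.1784]
tool_rot: [-0.002, 0.698, 0.716, -0.002]
contact_force: [0.3, -0.2, -4.4]
gripper_width: 0.4
```

Call:
jog_arm(
  targets=[
    [0,0,0,0],
    [0,0,0,0],
  ],
)

```text
time: 4.75
tool_pos: [0.5283, -0.0294, 0.1799]
tool_rot: [-0.001, 0.7, 0.715, -0.001]
contact_force: [-0.0, 0.2, -3.9]
gripper_width: 0.403
```

Run:
```python
from h import *
print(manip.state()['tool_pos']); im=grab('wrist','w3')
```

```text
[ 0.52832457 -0.02943724  0.17992468]
```

View pics/w3.png

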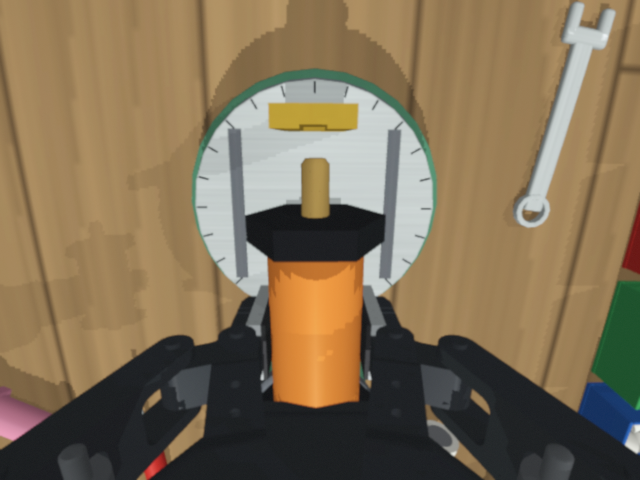

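Wrist view: roller held level, brass pin tip (315,160), groove notch (314,127), yellow top box 269–358 × 103–130; near-perfect alignment.

Run:
```python
from fork import *
poly('w3',(20,150,180),(32,255,255),(260,95,365,140),.143)
fork('w3',(185,70,445,300))
im=cv2.imread('pics/w3.png')
t=onz('w3',[(269.5,130),(357.5,130),(314,127)],.143)[:,:2]; print(t)
# brass pin: columns per row
h=cv2.cvtColor(im,cv2.COLOR_BGR2HSV); m=cv2.inRange(h,np.array((12,80,60)),np.array((32,255,255)))
for v in(165,180,200,212):
    c=np.flatnonzero(m[v,295:335])+295; print(v,c.min(),c.max())
for z in(.195,.20,.205):
    p=onz('w3',[(315,158),(315,212)],z); print(z,p, (p[0]-p[1])[1])
m2,_,_=mask('w3',(5,150,60),(20,255,255),(260,255,370,405))
r=[(np.flatnonzero(m2[v]).mean(),v) for v in(280,330,380)]; print(r); p=onz('w3',r,.205)[:,:2]; print(p)
c=np.load('pics/w3.npz')['T'];print(c[:3,3])
```

```text
box px [[269.70001220703125, 127.0], [270.0, 103.0999984741211], [356.20001220703125, 104.19999694824219], [355.8999938964844, 128.0]] [ 270  104   87   25 1954]
  edge [0.5038 0.0466] 0.0111 88.5
  edge [0.5041 0.0577] 0.0416 0.5
  edge [0.5456 0.058 ] 0.011 -87.8
  edge [0.546 0.047] 0.0423 -179.5
  centre [0.52487291 0.05233073]
disc [ 0.52630278 -0.01092191] 0.09326509302888007 32
[[0.50364327 0.0451894 ]
 [0.54686405 0.04610398]
 [0.52548013 0.04703489]]
165 302 328
180 302 328
200 302 328
212 301 329
0.195 [[0.52643579 0.03518174 0.195     ]
 [0.52684541 0.01563126 0.195     ]] 0.01955048103347157
0.2 [[0.52645059 0.03547139 0.2       ]
 [0.52684398 0.01669557 0.2       ]] 0.018775813242823885
0.205 [[0.5264654  0.03576103 0.205     ]
 [0.52684256 0.01775988 0.205     ]] 0.018001145452176206
[(np.float64(315.0), 280), (np.float64(315.5), 330), (np.float64(316.0), 380)]
[[ 0.52736709 -0.00729485]
 [ 0.5279856  -0.02779753]
 [ 0.52866938 -0.05048109]]
[0.52680945 0.04249153 0.32118623]
```

Call:
jog_arm(
  targets=[
    [0,0,0.03,0],
    [0,0,0.055,0],
    [0,0,0.066,0],
    [0,0,0.066,0],
    [0,0,0.066,0],
  ],
)

```text
time: 5.22
tool_pos: [0.5285, -0.0289, 0.115]
tool_rot: [-0.001, 0.699, 0.715, -0.0]
contact_force: [0.7, 0.1, -3.4]
gripper_width: 0.404
```

Call:
jog_arm(
  targets=[
    [0.008,0,0,0],
    [0.012,0,0,0],
    [0.015,0,0,0],
    [0.018,0,0,0],
    [0.018,0,0,0],
  ],
)

```text
time: 5.63
tool_pos: [0.5295, -0.0104, 0.1168]
tool_rot: [0.002, 0.699, 0.715, 0.0]
contact_force: [0.2, -4.3, -2.1]
gripper_width: 0.406
```

Call:
jog_arm(
  targets=[
    [0,0,0,0],
    [0,0,0,0],
  ],
)

```text
time: 5.8
tool_pos: [0.5292, -0.0107, 0.1162]
tool_rot: [0.001, 0.699, 0.715, 0.0]
contact_force: [1.4, -4.5, -1.8]
gripper_width: 0.401
```

Force −4.5 N at 5.4 mm of compression matches the spring, with the pin in the groove. Push on and trim sideways by 1 mm.

Call:
jog_arm(
  targets=[
    [0.003,-0.001,0,0],
    [0.006,-0.001,0,0],
    [0.008,-0.001,0,0],
    [0.008,-0.001,0,0],
    [0.008,-0.001,0,0],
  ],
)

```text
time: 6.22
tool_pos: [0.5282, -0.0036, 0.116]
tool_rot: [0.002, 0.699, 0.715, -0.0]
contact_force: [2.4, -7.7, -1.7]
gripper_width: 0.403
```

Run:
```python
from h import *
print(manip.state()['tool_pos'],manip.state()['contact_force']); im=grab('wrist','w4')
```

```text
[ 0.52821349 -0.0035665   0.11602962] [ 2.36901191 -7.74259404 -1.6580256 ]
```

View pics/w4.png

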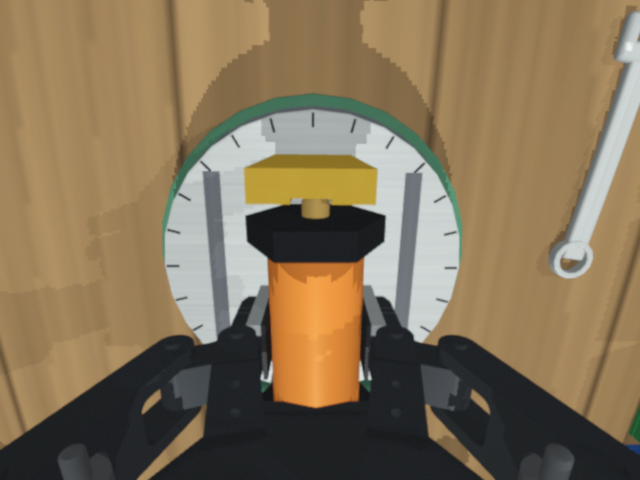

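Spring force 7.7 N at 12.7 mm matches exactly. The pin (315,208) sits ~1 mm right of the groove centre (311), so I'll trim by −1 mm, then lower.

Call:
jog_arm(
  targets=[
    [0.001,-0.001,0.004,0],
    [0.001,-0.001,0.012,0],
    [0.001,-0.001,0.02,0],
    [0.001,-0.001,0.026,0],
    [0.001,-0.001,0.026,0],
  ],
)

```text
time: 6.68
tool_pos: [0.5265, -0.0027, 0.0889]
tool_rot: [0.001, 0.699, 0.715, -0.001]
contact_force: [1.3, -9.0, -2.1]
gripper_width: 0.4
```

Call:
jog_arm(
  targets=[
    [0,0,0,0],
    [0,0,0,0],
  ],
)

```text
time: 6.85
tool_pos: [0.5265, -0.0028, 0.0893]
tool_rot: [0.001, 0.699, 0.715, -0.001]
contact_force: [2.4, -6.8, -4.6]
gripper_width: 0.402
```

Call:
jog_arm(
  targets=[
    [0,0,0.006,0],
    [0,0,0.012,0],
    [0,0,0.017,0],
    [0,0,0.0185,0],
    [0,0,0.0185,0],
  ],
)

```text
time: 7.27
tool_pos: [0.5266, -0.0024, 0.071]
tool_rot: [0.001, 0.699, 0.715, -0.0]
contact_force: [1.1, -6.8, -2.2]
gripper_width: 0.401
```

Call:
jog_arm(
  targets=[
    [0,0,0,0],
    [0,0,0,0],
  ],
)

```text
time: 7.43
tool_pos: [0.5266, -0.0024, 0.0712]
tool_rot: [0.001, 0.699, 0.715, -0.0]
contact_force: [1.0, -6.3, -1.2]
gripper_width: 0.402
```

Force fell to the recess value, so the pin is in. Let it spring back.

Call:
jog_arm(
  targets=[
    [-0.003,0,0,0],
    [-0.006,0,0,0],
    [-0.009,0,0,0],
    [-0.009,0,0,0],
    [-0.009,0,0,0],
  ],
)

```text
time: 7.85
tool_pos: [0.5267, -0.0104, 0.0709]
tool_rot: [0.0, 0.699, 0.715, 0.0]
contact_force: [1.3, -2.4, -2.0]
gripper_width: 0.403
```

Call:
jog_arm(
  targets=[
    [0,0,0,0],
    [0,0,0,0],
  ],
)

```text
time: 8.02
tool_pos: [0.5265, -0.0102, 0.0709]
tool_rot: [0.0, 0.699, 0.715, 0.0]
contact_force: [1.8, -2.3, -2.9]
gripper_width: 0.405
```

Call:
jog_arm(
  targets=[
    [-0.002,0,0.0005,0],
    [-0.002,0,0.001,0],
    [-0.002,0,0.001,0],
    [-0.002,0,0.001,0],
  ],
)

```text
time: 8.35
tool_pos: [0.5261, -0.0122, 0.0695]
tool_rot: [-0.0, 0.699, 0.715, -0.0]
contact_force: [0.3, -2.5, -2.8]
gripper_width: 0.404
```

Run:
```python
from h import *
print(manip.state()['tool_pos'],manip.state()['contact_force']); grab('wrist','w5'); grab('side','s5'); grab('scene','c5')
a=cv2.imread('pics/w5.png')[100:420,180:450]; b=cv2.imread('pics/s5.png')[205:315,280:410]
cv2.imwrite('pics/v5.png',np.hstack([cv2.resize(a,(400,474)),cv2.resize(b,(400,474),interpolation=cv2.INTER_CUBIC)]))
```

```text
[ 0.52612162 -0.01216833  0.069497  ] [ 0.30280654 -2.51763196 -2.77562735]
```

View pics/v5.png

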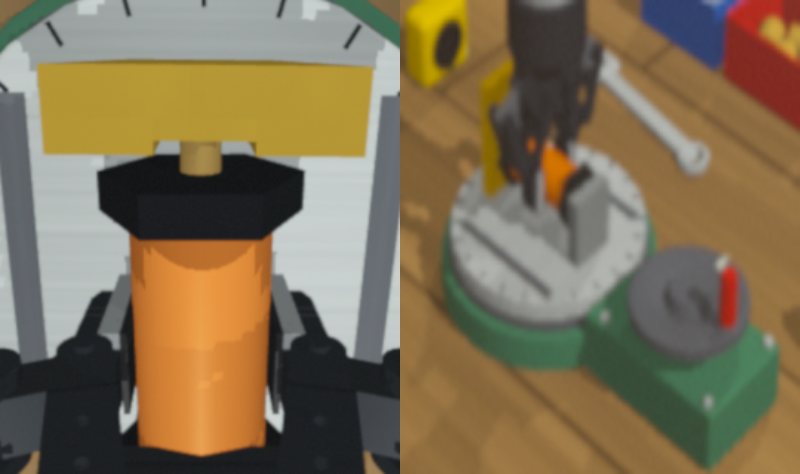

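The roller sits between the cheeks, and the spring force of 2.5 N equals the nominal value at x=−1 mm. Release and rise.

Call:
jog_arm(
  targets=[
    [0,0,0,0],
    [0,0,0,0],
    [0,0,0,0],
    [0,0,0,0],
    [0,0,0,0],
  ],
  fingers=0.8,
)

```text
time: 8.92
tool_pos: [0.5267, -0.0122, 0.0702]
tool_rot: [0.0, 0.699, 0.715, 0.0]
contact_force: [-0.6, 0.6, 0.2]
gripper_width: 0.8
```

Call:
jog_arm(
  targets=[
    [0,0,-0.02,0],
    [0,0,-0.06,0],
    [0,0,-0.1,0],
    [0,0,-0.135,0],
    [0,0,-0.135,0],
  ],
)

```text
time: 9.33
tool_pos: [0.531, -0.0129, 0.2147]
tool_rot: [0.006, 0.699, 0.715, 0.005]
contact_force: [0.1, 0.1, 0.7]
gripper_width: 0.799
```

Call:
jog_arm(
  targets=[
    [0,0,0,0],
    [0,0,0,0],
  ],
)

```text
time: 9.5
tool_pos: [0.5262, -0.0122, 0.2044]
tool_rot: [-0.0, 0.699, 0.715, -0.0]
contact_force: [-1.3, 0.5, -0.8]
gripper_width: 0.801
```

Run:
```python
from fork import *
s=manip.state();print(s['tool_pos'],s['tool_rot'],s['contact_force']); grab('wrist','w6'); grab('side','s6'); grab('scene','c6')
a=cv2.imread('pics/w6.png'); b=cv2.imread('pics/s6.png')[205:315,280:410]
print(mask('w6',(6,150,60),(20,255,255),(180,100,460,400))[1:],mask('w6',(20,150,150),(32,255,255),(180,50,460,400))[1:])
cv2.imwrite('pics/v6.png',np.hstack([cv2.resize(a[60:420,150:490],(450,476)),cv2.resize(b,(350,476),interpolation=cv2.INTER_CUBIC)]))
```

```text
[ 0.52622778 -0.01221556  0.20443234] [-2.10176557e-04  6.99014058e-01  7.15107893e-01 -6.34158364e-05] [-1.34278356  0.53161426 -0.83625794]
(array([315.04177799, 238.23026476]), array([ 292,  192,   47,   95, 4117], dtype=int32)) (array([315.51599444, 149.10361613]), array([ 279,  139,   75,   21, 1438], dtype=int32))
```

View pics/v6.png

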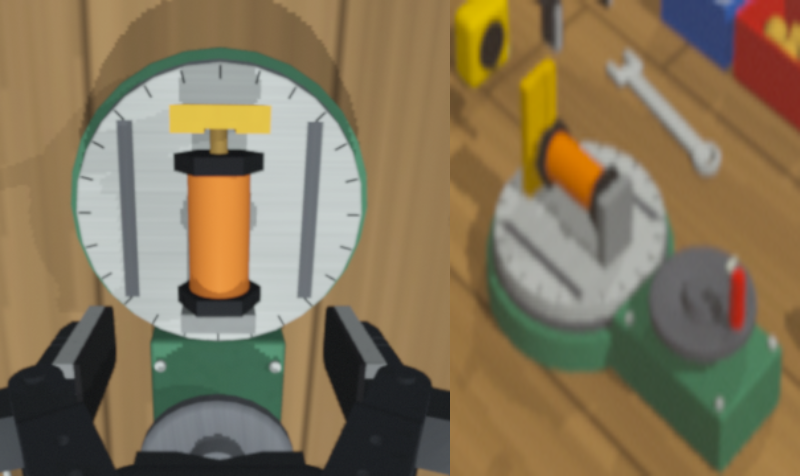

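Fitted: the roller lies level, with the pin into the yellow recess and the steel end against the grey cheek. Now over the wheel for a precise measurement.

Call:
jog_arm(
  targets=[
    [-0.04,0,0,0],
    [-0.08,0,0,0],
    [-0.12,0,0,0],
    [-0.16,0,0,0],
    [-0.18,0,0,0],
  ],
)

```text
time: 10.07
tool_pos: [0.5295, -0.1956, 0.203]
tool_rot: [-0.001, 0.7, 0.714, -0.001]
contact_force: [-0.0, -0.2, 0.1]
gripper_width: 0.801
```

Call:
jog_arm(
  targets=[
    [0,0,0,0],
    [0,0,0,0],
    [0,0,0,0],
  ],
)

```text
time: 10.32
tool_pos: [0.53, -0.1915, 0.2035]
tool_rot: [-0.001, 0.699, 0.715, -0.0]
contact_force: [-0.0, -0.5, 0.1]
gripper_width: 0.8
```

Run:
```python
from fork import *
u=np.array([-.0227,.9997,0]);S=np.array([.5268,-.0113,.089])
pr=lambda x,z:proj('w6',S+x*u+[0,0,z])[0].round(1)
print('expected brass hub top outer/inner rows',pr(.044,.022),pr(.034,.022),'steel hub inner/outer',pr(-.036,.022),pr(-.046,.022))
im=cv2.imread('pics/w6.png'); print(im[165:310:2,315].sum(1).tolist())
s=manip.state();print(s['tool_pos'],s['tool_rot']); grab('wrist','w7')
im=cv2.imread('pics/w7.png');h=cv2.cvtColor(im,cv2.COLOR_BGR2HSV)
m,c,st=mask('w7',(0,0,50),(180,45,135),(180,60,460,380)); print('disc',c,st)
k=max(cv2.findContours(m.astype(np.uint8),cv2.RETR_EXTERNAL,cv2.CHAIN_APPROX_NONE)[0],key=len); hu=cv2.convexHull(k)[:,0].astype(float)
q=onz('w7',hu,.082)[:,:2]
for _ in range(5):
    A=np.c_[2*q,np.ones(len(q))]; r=np.linalg.lstsq(A,(q**2).sum(1),rcond=None)[0]; R=np.sqrt(r[2]+r[0]**2+r[1]**2); e=abs(np.hypot(*(q-r[:2]).T)-R); q=q[e<max(.0015,np.median(e)*1.5)]
print('axis',r[:2],R,len(q))
m,c,st=mask('w7',(0,150,60),(8,255,255),(200,60,460,420)); print('knob',c,st)
print(onz('w7',[c],.104))
```

```text
expected brass hub top outer/inner rows [317.1 178.6] [317.  193.4] steel hub inner/outer [316.9 288.2] [316.9 300.5]
[342, 377, 382, 384, 383, 345, 131, 107, 126, 121, 122, 129, 126, 133, 313, 441, 449, 449, 449, 448, 448, 446, 448, 448, 448, 446, 448, 447, 447, 449, 449, 450, 449, 450, 448, 451, 448, 450, 451, 452, 452, 454, 452, 452, 454, 453, 454, 454, 455, 457, 454, 457, 458, 456, 458, 459, 457, 458, 413, 346, 272, 108, 146, 147, 151, 150, 155, 301, 481, 495, 495, 493, 493]
[ 0.53003233 -0.19145984  0.2034645 ] [-1.28816229e-03  6.99000238e-01  7.15120262e-01 -1.34732973e-04]
disc [313.39229495 225.82359845] [  244   159   140   135 14484]
axis [ 0.52821419 -0.19036856] 0.05496936915847156 39
knob [313.45101089 297.61275272] [303 279  21  37 643]
[[ 0.5289265  -0.23698609  0.104     ]]
```

View pics/w7.png

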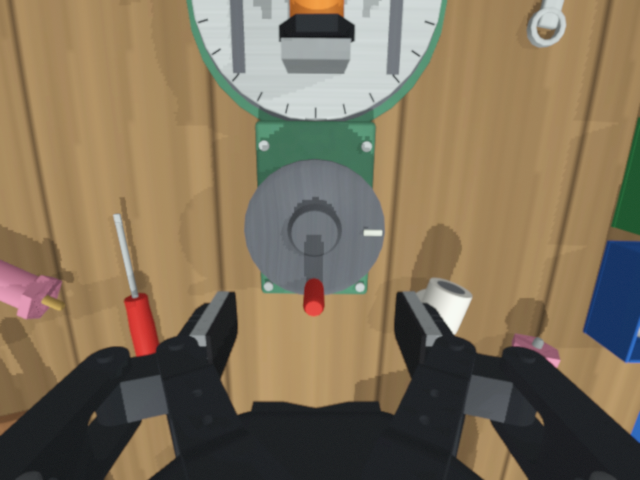

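Wheel axis ≈ (0.528,-0.1905), R fit 55 mm; knob ≈ (0.529,-0.2365), pixel (313,297). White index mark at (373,233). Go to the knob, computing the crank offsets as well.

Run:
```python
import numpy as np
t0=-89-91.3+90 # angle relative to tool frame where tool x plays role of world y
for k in range(4):
    a=np.radians(-89+90*k+18*np.arange(6)); d=.045*np.c_[np.cos(a),np.sin(a)]; d=d[1:]-d[0]
    b=np.radians(91.3); X=np.array([np.cos(b),np.sin(b)]); Y=np.array([np.sin(b),-np.cos(b)])
    print([[round(float(p@X),4),round(float(p@Y),4),0,0] for p in d])
```

```text
[[0.0021, 0.0139, 0, 0], [0.0085, 0.0265, 0, 0], [0.0184, 0.0365, 0, 0], [0.0309, 0.043, 0, 0], [0.0448, 0.0452, 0, 0]]
[[0.0139, -0.0021, 0, 0], [0.0265, -0.0085, 0, 0], [0.0365, -0.0184, 0, 0], [0.043, -0.0309, 0, 0], [0.0452, -0.0448, 0, 0]]
[[-0.0021, -0.0139, 0, 0], [-0.0085, -0.0265, 0, 0], [-0.0184, -0.0365, 0, 0], [-0.0309, -0.043, 0, 0], [-0.0448, -0.0452, 0, 0]]
[[-0.0139, 0.0021, 0, 0], [-0.0265, 0.0085, 0, 0], [-0.0365, 0.0184, 0, 0], [-0.043, 0.0309, 0, 0], [-0.0452, 0.0448, 0, 0]]
```

Call:
jog_arm(
  targets=[
    [-0.03,-0.002,0,0],
    [-0.045,-0.002,0.02,0],
    [-0.045,-0.002,0.06,0],
    [-0.045,-0.002,0.095,0],
    [-0.045,-0.002,0.1095,0],
  ],
)

```text
time: 10.78
tool_pos: [0.5268, -0.2343, 0.0896]
tool_rot: [-0.004, 0.698, 0.716, -0.001]
contact_force: [-0.6, 1.6, -0.9]
gripper_width: 0.798
```

Call:
jog_arm(
  targets=[
    [0,0,0,0],
    [0,0,0,0],
    [0,0,0,0],
  ],
)

```text
time: 11.03
tool_pos: [0.5308, -0.2371, 0.0972]
tool_rot: [0.001, 0.699, 0.716, 0.0]
contact_force: [0.5, -0.0, 0.3]
gripper_width: 0.802
```

Call:
jog_arm(
  targets=[
    [0,0,0,0],
    [0,0,0,0],
    [0,0,0,0],
    [0,0,0,0],
    [0,0,0,0],
  ],
  fingers=0.0,
)

```text
time: 11.45
tool_pos: [0.53, -0.2376, 0.0965]
tool_rot: [0.001, 0.699, 0.715, 0.0]
contact_force: [-0.4, 1.3, 2.6]
gripper_width: 0.169
```

Call:
jog_arm(
  targets=[
    [0,0,0,0],
    [0,0,0,0],
    [0,0,0,0],
    [0,0,0,0],
  ],
)

```text
time: 11.78
tool_pos: [0.53, -0.2376, 0.0965]
tool_rot: [0.0, 0.699, 0.715, 0.0]
contact_force: [-1.4, 1.4, 6.5]
gripper_width: 0.165
```

Knob gripped. First quarter turn.

Call:
jog_arm(
  targets=[
    [0.0021,0.0139,0,0],
    [0.0085,0.0265,0,0],
    [0.0184,0.0365,0,0],
    [0.0309,0.043,0,0],
    [0.0448,0.0452,0,0],
  ],
)

```text
time: 12.2
tool_pos: [0.5738, -0.1925, 0.0964]
tool_rot: [0.0, 0.699, 0.715, -0.002]
contact_force: [-8.9, -3.3, 8.6]
gripper_width: 0.168
```

Call:
jog_arm(
  targets=[
    [0,0,0,0],
    [0,0,0,0],
  ],
)

```text
time: 12.37
tool_pos: [0.5737, -0.1908, 0.0964]
tool_rot: [-0.001, 0.699, 0.715, -0.0]
contact_force: [-2.9, 2.2, 7.4]
gripper_width: 0.163
```

Call:
jog_arm(
  targets=[
    [0.0139,-0.0021,0,0],
    [0.0265,-0.0085,0,0],
    [0.0365,-0.0184,0,0],
    [0.043,-0.0309,0,0],
    [0.0452,-0.0448,0,0],
  ],
)

```text
time: 12.78
tool_pos: [0.529, -0.1474, 0.0965]
tool_rot: [0.002, 0.699, 0.715, 0.001]
contact_force: [2.7, -6.8, 2.4]
gripper_width: 0.163
```

Call:
jog_arm(
  targets=[
    [-0.0021,-0.0139,0,0],
    [-0.0085,-0.0265,0,0],
    [-0.0184,-0.0365,0,0],
    [-0.0309,-0.043,0,0],
    [-0.0448,-0.0452,0,0],
  ],
)

```text
time: 13.2
tool_pos: [0.4835, -0.1927, 0.0965]
tool_rot: [0.0, 0.699, 0.715, 0.001]
contact_force: [4.6, 3.2, 4.5]
gripper_width: 0.164
```

Call:
jog_arm(
  targets=[
    [-0.0139,0.0021,0,0],
    [-0.0265,0.0085,0,0],
    [-0.0365,0.0184,0,0],
    [-0.043,0.0309,0,0],
    [-0.0452,0.0448,0,0],
  ],
)

```text
time: 13.62
tool_pos: [0.5293, -0.2377, 0.0964]
tool_rot: [-0.001, 0.7, 0.715, 0.0]
contact_force: [-3.7, 6.2, 10.4]
gripper_width: 0.165
```

Call:
jog_arm(
  targets=[
    [0,0,0,0],
    [0,0,0,0],
  ],
)

```text
time: 13.78
tool_pos: [0.5308, -0.2375, 0.0965]
tool_rot: [0.001, 0.699, 0.715, 0.001]
contact_force: [2.2, 0.6, 6.1]
gripper_width: 0.163
```

One full turn, smooth and with low forces. Second turn.

Call:
jog_arm(
  targets=[
    [0.0021,0.0139,0,0],
    [0.0085,0.0265,0,0],
    [0.0184,0.0365,0,0],
    [0.0309,0.043,0,0],
    [0.0448,0.0452,0,0],
  ],
)

```text
time: 14.2
tool_pos: [0.5738, -0.1926, 0.0964]
tool_rot: [0.001, 0.699, 0.715, -0.001]
contact_force: [-5.3, -3.6, 8.7]
gripper_width: 0.161
```

Call:
jog_arm(
  targets=[
    [0.0139,-0.0021,0,0],
    [0.0265,-0.0085,0,0],
    [0.0365,-0.0184,0,0],
    [0.043,-0.0309,0,0],
    [0.0452,-0.0448,0,0],
  ],
)

```text
time: 14.62
tool_pos: [0.5284, -0.1474, 0.0965]
tool_rot: [0.002, 0.699, 0.715, 0.001]
contact_force: [3.0, -5.9, 4.9]
gripper_width: 0.164
```

Call:
jog_arm(
  targets=[
    [-0.0021,-0.0139,0,0],
    [-0.0085,-0.0265,0,0],
    [-0.0184,-0.0365,0,0],
    [-0.0309,-0.043,0,0],
    [-0.0448,-0.0452,0,0],
  ],
)

```text
time: 15.03
tool_pos: [0.4835, -0.1928, 0.0965]
tool_rot: [0.0, 0.699, 0.715, 0.001]
contact_force: [6.3, 2.8, 4.8]
gripper_width: 0.163
```

Call:
jog_arm(
  targets=[
    [-0.0139,0.0021,0,0],
    [-0.0265,0.0085,0,0],
    [-0.0365,0.0184,0,0],
    [-0.043,0.0309,0,0],
    [-0.0452,0.0448,0,0],
  ],
)

```text
time: 15.45
tool_pos: [0.529, -0.2377, 0.0964]
tool_rot: [-0.001, 0.7, 0.715, 0.0]
contact_force: [-2.9, 5.6, 12.5]
gripper_width: 0.165
```

Call:
jog_arm(
  targets=[
    [0,0,0,0],
    [0,0,0,0],
    [0,0,0,0],
  ],
)

```text
time: 15.7
tool_pos: [0.5303, -0.2376, 0.0965]
tool_rot: [0.001, 0.699, 0.715, 0.001]
contact_force: [1.0, -0.7, 6.6]
gripper_width: 0.164
```

Call:
jog_arm(
  targets=[
    [0,0,0,0],
    [0,0,0,0],
    [0,0,0,0],
    [0,0,0,0],
  ],
  fingers=0.8,
)

```text
time: 16.03
tool_pos: [0.5285, -0.2369, 0.0942]
tool_rot: [-0.001, 0.699, 0.715, -0.0]
contact_force: [0.3, 0.1, 0.1]
gripper_width: 0.724
```

Call:
jog_arm(
  targets=[
    [0,0,-0.02,0],
    [0,0,-0.06,0],
    [0.02,0,-0.095,0],
    [0.046,0.001,-0.107,0],
    [0.046,0.001,-0.107,0],
  ],
)

```text
time: 16.45
tool_pos: [0.5315, -0.1895, 0.2074]
tool_rot: [0.003, 0.698, 0.716, 0.002]
contact_force: [0.6, -0.2, -0.3]
gripper_width: 0.804
```

Call:
jog_arm(
  targets=[
    [0,0,0,0],
    [0,0,0,0],
    [0,0,0,0],
  ],
)

```text
time: 16.7
tool_pos: [0.5285, -0.1914, 0.2002]
tool_rot: [-0.002, 0.699, 0.715, -0.001]
contact_force: [-0.1, -0.2, -0.3]
gripper_width: 0.796
```

Run:
```python
from fork import *
s=manip.state();print(s['tool_pos'],s['tool_rot'],s['contact_force']); grab('wrist','w8'); grab('side','s8'); grab('scene','c8')
for f in('w7','w8'):
    m,c,st=mask(f,(0,150,60),(8,255,255),(200,60,460,420)); k=onz(f,[c],.104)[0,:2]
    m2,c2,st2=mask(f,(0,0,190),(180,60,255),(350,215,395,250)); p=onz(f,[c2],.082)[0,:2]
    m3,c3,st3=mask(f,(0,0,50),(180,45,135),(240,155,390,300))
    print(f,'knob',c,k,'mark',c2,p,st2,'angle knob',np.degrees(np.arctan2(k[1]+.1906,k[0]-.5283)),'mark',np.degrees(np.arctan2(p[1]+.1906,p[0]-.5283)))
for f,r in(('c6',(240,255,275,300)),('c8',(240,255,275,300)),('s6',(370,255,400,290)),('s8',(370,255,400,290))): print(f,mask(f,(0,170,90),(6,255,255),r)[1:])
a=cv2.imread('pics/w8.png')[0:340,150:490]; b=cv2.imread('pics/s8.png')[205:315,280:410]
cv2.imwrite('pics/v8.png',np.hstack([cv2.resize(a,(450,450)),cv2.resize(b,(350,450),interpolation=cv2.INTER_CUBIC)]))
```

```text
[ 0.52846937 -0.19144686  0.20018835] [-1.63699234e-03  6.99256582e-01  7.14868600e-01 -6.61181075e-04] [-0.05030996 -0.16857665 -0.28126493]
w7 knob [313.45101089 297.61275272] [ 0.5289265  -0.23698609] mark [372.5 232.5] [ 0.57410446 -0.19054072] [364 230  18   6 104] angle knob -89.22619311569721 mark 0.07414739948195252
w8 knob [316.8761194  299.69850746] [ 0.52985513 -0.23708503] mark [375.41904762 232.52380952] [ 0.57412669 -0.18966848] [367 230  18   6 105] angle knob -88.0839125681608 mark 1.1644941104378497
c6 (array([257.49275362, 274.75362319]), array([254, 269,   8,  13,  69], dtype=int32))
c8 (array([257.5       , 275.29411765]), array([254, 269,   8,  13,  68], dtype=int32))
s6 (array([386.38461538, 273.67307692]), array([384, 267,   5,  14,  52], dtype=int32))
s8 (array([386.66071429, 273.25      ]), array([385, 267,   5,  14,  56], dtype=int32))
```

The turn reads +1.1° from exactly two turns, by both the knob and the index mark, which is within measurement scatter. My 12 views are used, so I'll check the roller numerically from above the fork.

Call:
jog_arm(
  targets=[
    [0.04,0,-0.01,0],
    [0.08,0,-0.02,0],
    [0.12,0,-0.02,0],
    [0.16,0,-0.02,0],
    [0.16,0,-0.02,0],
  ],
)

```text
time: 17.27
tool_pos: [0.5254, -0.0262, 0.2219]
tool_rot: [-0.001, 0.697, 0.717, 0.001]
contact_force: [-0.2, -0.2, 0.0]
gripper_width: 0.798
```

Call:
jog_arm(
  targets=[
    [0,0,0,0],
    [0,0,0,0],
    [0,0,0,0],
  ],
)

```text
time: 17.52
tool_pos: [0.5259, -0.0325, 0.2219]
tool_rot: [-0.0, 0.7, 0.715, -0.0]
contact_force: [-0.0, 0.3, -0.2]
gripper_width: 0.801
```

Run:
```python
from fork import *
s=manip.state();print(s['tool_pos'],s['contact_force']); grab('wrist','w9')
poly('w9',(6,150,60),(18,255,255),(150,80,500,400),.092)
poly('w9',(20,140,150),(32,255,255),(150,50,500,400),.143)
for f in('w6',): poly(f,(6,150,60),(18,255,255),(150,80,500,400),.092)
fork('w9',(150,60,500,330))
# other objects unmoved: compare scene pictures start/now outside arm and table
for n,a in(('scene','scene0'),('side','side0')):
    b=grab(n,n+'9'); d=np.abs(cv2.imread(f'pics/{a}.png').astype(int)-cv2.imread(f'pics/{n}9.png')).max(2)>60
    nn,l,st,c=cv2.connectedComponentsWithStats(d.astype(np.uint8)); print(n,[(st[i,:5].tolist()) for i in range(1,nn) if st[i,4]>25])
```

```text
[ 0.52587888 -0.03253165  0.22189922] [-0.00523536  0.26573171 -0.16251935]
box px [[271.0, 180.0], [365.0, 180.0], [365.0, 226.0], [271.0, 226.0]] [ 271  180   95   47 3992]
  edge [0.49   0.0063] 0.073 1.2
  edge [0.5629 0.0079] 0.0369 -86.5
  edge [ 0.5652 -0.0289] 0.0757 -178.8
  edge [ 0.4895 -0.0306] 0.0369 89.2
  centre [ 0.52690158 -0.0113374 ]
box px [[206.39999389648438, 183.1999969482422], [226.6999969482422, 181.8000030517578], [231.1999969482422, 249.89999389648438], [210.89999389648438, 251.1999969482422]] [ 207  183   24   68 1272]
  edge [0.4554 0.0097] 0.013 4.8
  edge [0.4683 0.0108] 0.0453 -89.0
  edge [ 0.4691 -0.0344] 0.0137 -174.7
  edge [ 0.4554 -0.0357] 0.0454 90.0
  centre [ 0.46204984 -0.01238247]
box px [[291.8999938964844, 192.0], [337.0, 191.5], [338.20001220703125, 285.79998779296875], [293.1000061035156, 286.29998779296875]] [ 292  192   47   95 4117]
  edge [0.5078 0.0203] 0.033 2.0
  edge [0.5408 0.0215] 0.0751 -87.0
  edge [ 0.5447 -0.0535] 0.0358 -177.9
  edge [ 0.509  -0.0548] 0.0751 90.9
  centre [ 0.52554351 -0.0166277 ]
disc [ 0.52562776 -0.0114
[... 687 characters left out ...]
, 12, 26, 101], [187, 285, 59, 28, 824]]
side [[77, 56, 118, 63, 3090], [58, 66, 51, 154, 2183], [36, 71, 29, 69, 804], [191, 80, 182, 28, 2550], [111, 93, 9, 16, 41], [355, 96, 17, 21, 279], [82, 98, 27, 13, 110], [196, 98, 4, 15, 30], [332, 110, 20, 15, 62], [354, 119, 9, 14, 75], [117, 121, 112, 22, 1307], [239, 124, 97, 37, 1508], [97, 126, 38, 40, 550], [337, 135, 32, 45, 698], [339, 170, 13, 33, 201], [125, 172, 17, 34, 280], [312, 180, 21, 33, 319], [307, 219, 13, 24, 166], [111, 227, 17, 6, 34], [303, 232, 43, 37, 619], [103, 246, 9, 11, 55], [335, 253, 3, 13, 28], [183, 280, 17, 10, 29], [185, 284, 14, 20, 44], [152, 291, 11, 33, 80], [156, 291, 13, 31, 93], [401, 308, 38, 30, 478]]
```

```bash
python3 -c "
from plant import manip
print(manip.job_done(), manip.state()['time'])"
```

```text
the job is handed in; nothing more can be done
the job is handed in; nothing more can be done
```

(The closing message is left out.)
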